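Key open a laser welder's window dock and hold the window holder pressed home

ROBOT

A 6-joint arm with a two-finger parallel gripper is mounted at the origin on the work surface. World frame = base frame: x ahead of the robot, y to its left, z up, the work surface at z = 0. Lengths are in m, angles in rad, forces in N, time in s.
With the tool pointing down it reaches from about 0.3 to 0.775 m from the base axis. Payload 14.6 kg.
Tool frame: the origin (TCP) lies at the very end of the fingers, on their centre line; the grasp point (between the pads) lies 19 mm behind it (robot.grip_depth is the distance from the TCP to the grasp point, in m); z points along the fingers, y is the line along which they close (so a half turn about z gives the same grasp; the last joint's range is limited). The gripper opens to 94 mm and grips with 3 to 60 N. Pads are 16 mm wide; open, the fingers measure 119 mm over their backs; the gripper's body (75 mm by 177 mm) begins 78 mm behind the grasp point.
Start: joints at [1.235, 0.3, 1.521, -0, 1.321, -0.067], TCP at [0.146, 0.53, 0.205] pointing down, gripper open.
Joint ranges: [-3.03, 3.03], [-0.79, 2.21], [0.23, 2.52], [-1.04, 4.18], [0, 3.07], [-2.55, 2.55]. Speed limits (rad/s): [2.22, 2.22, 2.57, 3.14, 3.14, 3.14].

INTERFACE

Orientations are given as [roll, pitch, yaw] about the fixed x, y, z axes, in that order (R = Rz(yaw) Ry(pitch) Rx(roll)).
In Python, from bench import robot gives the robot as it stands.
- The arm moves only by the tool carry_out, never from a script. Its arguments are lists of equal length, an entry for each row: "hand": the finger opening in mm, from 0 to 94; "delta_pos": the shift along the tool's x, y, z in mm, a list of three; "yaw": the turn about the tool's z in rad. In form: {"hand": [hand, ...], "delta_pos": [[dx, dy, dz], ...], "yaw": [yaw, ...]}. A call has 1 to 20 rows; each row shifts and turns the commanded pose from where the row before left it, along the tool's axes as they then stand; what a row does not reach is not made up. A row lasts 1/8 s, in which the tool goes at most 62.5 mm and 10.7 degrees, less where a joint would pass 70% of its speed; a pose out of reach is approached as far as the arm can. A call is refused whole if a number of a shift passes 62.5 or a number of a turn 0.188, either way. A call with a gripper value outside its range is refused whole. The fingers move at their own pace and stop on an object; "grip_force" is the grip in N (left out, the last holds). Time passes only in rows, so rows that do not move let the fingers close. It gives the time, the measured TCP pose, the force, the opening and the grip force at its end, in the units of the state.
- robot.state(): the state, without advancing time (a new reading comes with each control period).
- robot.snapshot(name): name is "scene" or "top"; returns a dict with "color" (384x512x3 uint8, red, green, blue), "z_map" (384x512 float32, m along the optical axis (not along the pixel's ray), 0 where there is no reading), "fx", "fy", "cx", "cy" (pixels), "camera_from_world" (4x4, takes a point from world to camera coordinates). Camera axes: x right, y down, z forward; pixel columns grow to the right and rows downward; lengths in m; the calibration is good to about 2 mm. A picture is of the moment at which its call begins.
- robot.sign_off(): hands the job in; it is judged then, once.
The state is a dict: "time": time; "q": joint angles; "dq": joint speeds; "tau": joint torques, N m; "tcp_pos": TCP position; "ee_rot": TCP orientation; "force": force on the tool from outside, world axes, zero at the start; "wrist_torque": the same for the moment, N m; "width": finger opening in m; "grasp_force": force on a finger pad.
Only numpy, scipy, OpenCV 4.12 (cv2) and the standard library are available. Lean on these libraries where they do the work, as an engineer would, in place of code of your own. Each camera call takes 0.05 s, during which the arm holds its last target. There are 200 camera calls.

TASK

Take the flat key out of its stand, push it fully into the slot of the dock's lock and turn it clockwise until the swing bar stands clear of the channel; leave the key in the lock. Then pick up the window holder with the upright grip tab, lay it in the channel and push its front edge under the aluminium lip, against the springy contact behind it, until it sits fully home at the end stop. Finish while still holding it pressed home there (the spring pushes it back out if you let go), and leave the other things on the bench where they are.

Things in the scene. Friction and masses are not known exactly. Their poses are not given: they have to be found in the camera images.
- dock: Fixed white base plate 215 x 220 mm, its top (the deck) 12 mm above the bench, carrying channel and lock. Origin: at bench level on the channel's middle line; +x is the way the holder is pushed in (roughly away from the robot), +y towards the lock. The plate spans x -130..85, y -75..145 mm. With the holder home its origin is at x = 20, y = 0, z = 12 mm, its x along the dock's.
- mouth (a point): On the deck, middle of the channel's mouth, x = -5 mm of the dock, same axes. From here on two aluminium rails 9 mm high run along +x, inner faces 32 mm either side. In front, two slanted wings, also 9 mm high, flare out to about 45 mm either side at 27 mm before this point.
- lip (a point): On the deck, middle, under the front of the aluminium lip, x = 35 mm of the dock. The lip is a flat roof over the channel from here 40 mm further on, underside 9 mm and top 14 mm above the deck; a turned-up lead-in strip reaches 9 mm forward, its top 18 mm above the deck. Hidden beneath: a sprung brass contact standing out to 13 mm beyond this point, and the rigid end stop 25 mm beyond it.
- lock_slot (a point): Middle of the key slot's mouth, in the top of the lock's square steel hub (34 mm wide, top 42 mm above the bench), at x = -45, y = 110 mm of the dock. Turns with the hub: the slot's long side is along x. Slot 16 x 8 mm, 26 mm deep, chamfered. A flat swing bar, 14 mm wide, 2 to 9 mm above the deck, is fixed to the hub and points along -y, reaching 120 mm from the axis: across the channel at first.
- lock (a joint): Turn of the hub in rad: 0 with the bar square across the channel, growing clockwise seen from above (bar swings to the channel's open front). Starts at 0 to 0.2, stop at 1.25; from 1.05 the bar is clear. Stays where left; friction 0.06 N m. The key has about 0.15 rad of play in the slot: turn it that much farther.
- plunger (a joint): How far the sprung contact under the lip is pushed in, in m: 0 free, 0.012 with the holder at the end stop. Spring 2 N at 0, plus 400 N/m: about 7 N at the end stop.
- key: Flat steel key standing upright in the stand. Origin at the tip of its blade, z up along the key. Blade 14 mm (x) x 6 mm (y), 24 mm long, the last 3 mm slimmer; above it a flat bow 28 mm (x) x 8 mm (y) from z = 24 to 64 mm, whose underside rests on the stand, or on the hub when fully in. 50 g. Half a turn about z makes no difference.
- key_tip (a point): The tip of the key's blade (same point as the key's origin).
- keystand: Fixed grey block 95 (x) x 45 (y) x 34 mm high with two upright slots 16 x 8 mm at x = -25 and +25 mm; origin in the middle of its underside. Key in one slot, a round pin in the other (which is which varies).
- holder: Black window holder lying on the bench: a plate 80 (x) x 60 (y) x 6 mm with a round glass, and an upright grip tab 12 (x) x 26 (y) mm that rises to 48 mm, centred at x = -32 mm (the rear end). Origin: middle of the plate's underside. x points to the front edge that goes under the lip, z up. About 100 g.
- pin: Bystander: steel pin with a round head 18 mm across, standing in the stand's other slot, its top 69 mm above the bench.
- spool: Bystander: wire spool 40 mm across, 45 mm high, origin under its centre.
- bigspool: Bystander: copper wire spool 60 mm across, 55 mm high, origin under its centre.
- band: Bystander: plain brass ring, 22 mm across, 6 mm high, lying flat.
- jar: Bystander: jar 52 mm across, 70 mm high, origin under its centre.
- frame: Bystander: spare flat window plate 80 x 60 x 6 mm without any grip tab; not the one wanted.
- tweezers: Bystander: steel tweezers 120 mm long, lying flat.

How it is judged:
On the way, in this order (a step that is already met when the one before it is completed fails the run):
1. the key is fully in the lock's slot (z of key_tip in the frame of lock_slot below -0.018 m and horizontal distance between key_tip and lock_slot below 0.005 m and angle between the z axis of key and the z axis of lock_slot, either way round below 0.2 rad and value of joint lock below 0.9 rad), for 0.1 s.
2. the key has turned the swing bar clear of the channel (z of key_tip in the frame of lock_slot below -0.018 m and horizontal distance between key_tip and lock_slot below 0.005 m and angle between the z axis of key and the z axis of lock_slot, either way round below 0.2 rad and value of joint lock above 1.05 rad), for 0.2 s.
3. the holder's front edge is under the lip (x of holder in the frame of dock above -0.002 m and y of holder in the frame of dock between -0.006 and 0.006 m and z of holder in the frame of dock between 0.009 and 0.0175 m and angle between the x axis of holder and the x axis of dock, either way round below 0.12 rad and angle between holder's own z axis and vertical below 0.12 rad), for 0.05 s.
At the end, for the whole second after the job is handed in: Key 18 mm or more into the slot, lock at 1.05 rad or more; holder flat in the channel under the lip, straight within 0.12 rad, front edge within 4 mm of the end stop, sprung contact pushed in 9 mm or more, at rest, the fingers still pressing on the holder with over 2 N (all of step 2 and value of joint plunger above 0.009 m and x of holder in the frame of dock above 0.016 m and y of holder in the frame of dock between -0.006 and 0.006 m and z of holder in the frame of dock between 0.009 and 0.0175 m and angle between the x axis of holder and the x axis of dock, either way round below 0.12 rad and angle between holder's own z axis and vertical below 0.12 rad and contact force between the fingers and holder above 2 N and linear speed of holder below 0.02 m/s); the arm keeps its last pose, push and grip.
It fails at once if a bystander was moved by more than 30 mm (distance of any of pin, spool, bigspool, band, jar, frame, tweezers from where it was at the start of the episode above 0.03 m).
It also fails if it takes over 72 s, if anything falls off the work surface, if the arm or the gripper's body presses on something with over 40 N, if the wrist force passes 120 N, or if a joint passes its speed limit or range.

## Working session

There is one attempt and no reset: what is moved stays moved. The work goes in short steps, Python scripts to look and compute and a tool call to move; the robot and the scene stay as the last step left them, time stands still between calls to the robot, and variables do not carry over. Pictures are saved under pics/ and viewed, at most 10 in all, crops included, and the job is handed in when it is done.

Besides the shell and the picture viewer there is one more tool, called after "Emit:" as name(argument=value, ...), one argument or row to a line, values as JSON. carry_out: Moves the arm, as the interface text tells. Its arguments: {"type":"object","properties":{"hand":{"type":"array","items":{"type":"number"}},"delta_pos":{"type":"array","items":{"type":"array","items":{"type":"number"}}},"yaw":{"type":"array","items":{"type":"number"}},"grip_force":{"type":"number"}},"required":["hand","delta_pos","yaw"]}

```bash
mkdir -p pics; cat > h.py <<'E'
import numpy as np, cv2
from bench import robot
def snap(n):
    s=robot.snapshot(n); np.savez(f'{n}.npz',**s); return s
def load(n): return dict(np.load(f'{n}.npz'))
def cloud(s):
    v,u=np.mgrid[:384,:512]; z=s['z_map']
    p=np.stack([(u-s['cx'])/s['fx']*z,(v-s['cy'])/s['fy']*z,z,np.ones_like(z)],-1)
    w=p@np.linalg.inv(s['camera_from_world']).T
    w=w[...,:3]; w[z==0]=np.nan; return w
E
python3 - <<'E'
from h import *
for n in('scene','top'):
    s=snap(n); cv2.imwrite(f'pics/{n}0.png',cv2.resize(s['color'][...,::-1],(800,600)))
    print(n,np.linalg.inv(s['camera_from_world']).round(3).tolist(),s['fx'],s['z_map'].max())
print({k:np.round(v,3) for k,v in robot.state().items()})
E
```

```text
scene [[-0.678, 0.591, -0.436, 1.062], [0.735, 0.539, -0.412, 0.454], [-0.009, -0.6, -0.8, 0.972], [0.0, 0.0, 0.0, 1.0]] 425.23597626648285 2.8459249
top [[-0.018, -0.986, 0.167, 0.369], [-1.0, 0.017, -0.004, -0.002], [0.001, -0.167, -0.986, 1.177], [0.0, 0.0, 0.0, 1.0]] 421.9055282789694 2.132138
{'time': np.float64(0.1), 'q': array([ 1.235,  0.3  ,  1.522, -0.   ,  1.321, -0.067]), 'dq': array([ 0.002, -0.002,  0.   ,  0.   , -0.002,  0.002]), 'tau': array([ 0.0000e+00, -5.3265e+01, -3.5328e+01,  7.1000e-02,  2.3000e-02,
       -0.0000e+00]), 'tcp_pos': array([0.146, 0.53 , 0.205]), 'ee_rot': array([-3.141, -0.   ,  2.873]), 'force': array([-1.014, -0.538, -0.05 ]), 'wrist_torque': array([-0.012, -0.028,  0.049]), 'grasp_force': np.float64(0.0), 'width': np.float64(0.094)}
```

View pics/top0.png

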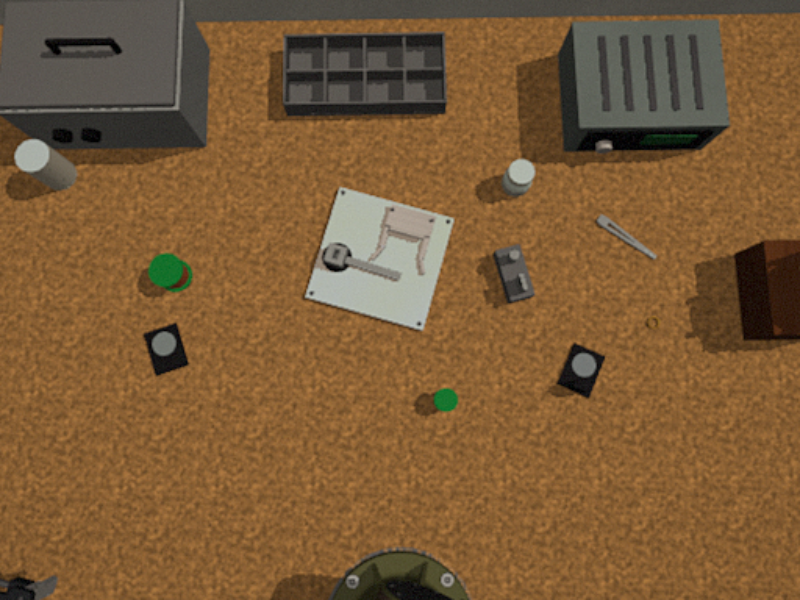

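View pics/scene0.png

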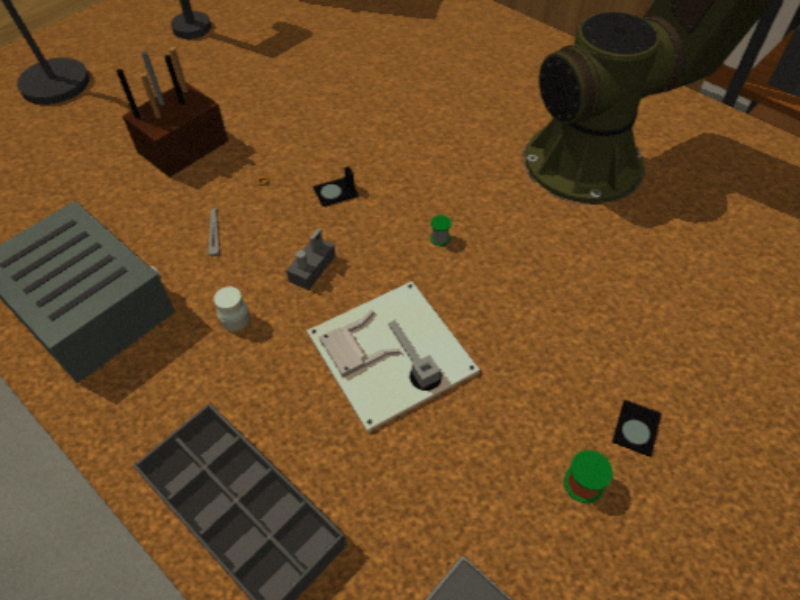

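The top view shows the dock at (380,258), the lock hub at (337,257) and the bar reaching (400,275). The stand is at (514,275), with the key in its front slot at (522,282) and the pin at (514,255). The holder with the tab is the right-hand one at (582,370): the scene view shows its tab at (349,178). The plate at (165,348) has no tab.

```bash
cat >> h.py <<'E'
def rect(s,z,x0,x1,y0,y1,res=0.0005):
    """orthophoto of plane z: row -> x (from x0), col -> y (from y0)"""
    T=s['camera_from_world']; K=np.array([[s['fx'],0,s['cx']],[0,s['fy'],s['cy']],[0,0,1]])
    H=K@np.c_[T[:3,0],T[:3,1],T[:3,2]*z+T[:3,3]]
    A=np.array([[0,res,x0],[res,0,y0],[0,0,1.]])
    return cv2.warpPerspective(s['color'],np.linalg.inv(H@A),(int((y1-y0)/res),int((x1-x0)/res)),flags=cv2.INTER_CUBIC) if 0 else cv2.warpPerspective(s['color'],H@A,(int((y1-y0)/res),int((x1-x0)/res)),flags=cv2.INTER_CUBIC|cv2.WARP_INVERSE_MAP)
def blob(mask,x0,y0,res=0.0005):
    c=max(cv2.findContours(mask.astype(np.uint8),0,2)[0],key=cv2.contourArea)
    r=cv2.minAreaRect(cv2.convexHull(c)); b=cv2.boxPoints(r)*res
    return np.c_[x0+b[:,1],y0+b[:,0]], np.array([x0+r[0][1]*res,y0+r[0][0]*res]), np.array(r[1])*res
E
python3 - <<'E'
from h import *
for n in('scene','top'):
    s=load(n); w=cloud(s)
    # approx regions
    if n=='top':
        for nm,(u,v) in dict(dock=(380,258),key=(522,282),stand=(514,275),hold=(582,370)).items(): print(nm,w[int(v*.64),int(u*.64)].round(3))
    x0,x1,y0,y1=.35,.75,-.15,.3
    im=rect(s,.012,x0,x1,y0,y1).astype(int); 
    m=(im[...,2]>130)&(im.min(-1)>120)
    m=cv2.morphologyEx(m.astype(np.uint8),2,np.ones((15,15)))
    b,c,sz=blob(m,x0,y0); print(n,'deck',b.round(4).tolist(),c.round(4),sz.round(4))
    ok=np.isfinite(w).all(-1)
    X=w[ok]; C=s['color'][ok]
    print('lens',len(X))
    np.save(n+'_pts.npy',np.c_[X,C])
E
```

```text
scene deck [[0.7002999782562256, -0.11010000109672546], [0.49549999833106995, -0.048500001430511475], [0.5584999918937683, 0.1607999950647354], [0.7631999850273132, 0.09920000284910202]] [0.6294 0.0254] [0.2186 0.2138]
lens 195805
dock [0.627 0.026 0.009]
key [ 0.568 -0.217  0.074]
stand [ 0.587 -0.209  0.034]
hold [ 0.422 -0.328  0.003]
top deck [[0.6998999714851379, -0.11079999804496765], [0.49459999799728394, -0.04839999973773956], [0.5584999918937683, 0.16200000047683716], [0.7638000249862671, 0.09960000216960907]] [0.6292 0.0256] [0.2199 0.2146]
lens 195830
```

```bash
python3 - <<'E'
from h import *
a=-0.2945;ex=np.array([np.cos(a),np.sin(a)]);ey=np.array([-ex[1],ex[0]])
c=np.array([.6293,.0255]); O=c+.0225*ex-.035*ey
D=lambda x,y:O+x*ex+y*ey
print('O',O.round(4),'lock',D(-.045,.110).round(4),'home',D(.02,0).round(4))
P={n:np.load(n+'_pts.npy') for n in('scene','top')}
def sel(p,x0,x1,y0,y1,z0,z1):
    return p[(p[:,0]>x0)&(p[:,0]<x1)&(p[:,1]>y0)&(p[:,1]<y1)&(p[:,2]>z0)&(p[:,2]<z1)]
def rc(q):
    r=cv2.minAreaRect(q[:,:2].astype(np.float32)*1000); return np.round(r[0],1),np.round(r[1],1),round(r[2],1),len(q),q[:,2].mean().round(4),q[:,:2].mean(0).round(4)
for n,p in P.items():
    print(n)
    L=D(-.045,.11)
    print(' hub',rc(sel(p,L[0]-.03,L[0]+.03,L[1]-.03,L[1]+.03,.036,.05)))
    print(' stand',rc(sel(p,.5,.66,-.28,-.14,.028,.039)))
    print(' pin/key',[rc(q) for q in (sel(p,.5,.588,-.28,-.14,.052,.09),sel(p,.588,.66,-.28,-.14,.052,.09))])
    print(' tab',rc(sel(p,.36,.5,-.4,-.26,.03,.06)),'tabtop',sel(p,.36,.5,-.4,-.26,.03,.06)[:,2].max())
    # orthos
    s=load(n)
    for nm,z,b in(('hub',.042,(L[0]-.08,L[0]+.04,L[1]-.13,L[1]+.05)),('stand',.034,(.53,.65,-.27,-.15)),('hold',.006,(.36,.48,-.39,-.27))):
        im=rect(s,z if nm!='hub' else .021,*b)
        cv2.imwrite(f'/tmp/{nm}_{n}.png',cv2.resize(im[::-1,::-1,::-1],(400,300)))
    x0,x1,y0,y1=.34,.5,-.41,-.25
    im=rect(s,.006,x0,x1,y0,y1).astype(int); m=im.max(-1)<60
    b,c2,sz=blob(cv2.morphologyEx(m.astype(np.uint8),2,np.ones((9,9))),x0,y0)
    print(' holder',b.round(4).tolist(),c2.round(4),sz.round(4))
    cv2.imwrite(f'/tmp/a_{n}.png',np.hstack([cv2.imread(f'/tmp/{k}_{n}.png') for k in('hub','stand')]))
cv2.imwrite('pics/ortho.png',np.vstack([cv2.imread('/tmp/a_scene.png'),cv2.imread('/tmp/a_top.png')]))
E
```

```text
O [ 0.6407 -0.0145] lock [0.6295 0.1038] home [ 0.6598 -0.0203]
scene
 hub (array([629.5, 105. ]), array([35.7, 35. ]), 71.1, 169, np.float64(0.042), array([0.6298, 0.1052]))
 stand (array([ 592.4, -211.5]), array([98.2, 47.5]), 14.5, 320, np.float64(0.0345), array([ 0.5969, -0.2054]))
 pin/key [(array([ 568.1, -217.3]), array([29.1,  9.3]), 18.7, 61, np.float64(0.0668), array([ 0.5696, -0.216 ])), (array([ 616.1, -204.5]), array([17. , 15.5]), 26.3, 48, np.float64(0.0654), array([ 0.6177, -0.2034]))]
 tab (array([ 392.2, -311.6]), array([28.2, 11.8]), 65.1, 44, np.float64(0.0438), array([ 0.3943, -0.3099])) tabtop 0.05358975193250548
 holder [[0.4325000047683716, -0.3977000117301941], [0.35030001401901245, -0.3587999939918518], [0.39089998602867126, -0.2732999920845032], [0.4729999899864197, -0.31220000982284546]] [ 0.4117 -0.3355] [0.0946 0.0909]
top
 hub (array([630.8, 105. ]), array([34.1, 35. ]), 70.4, 140, np.float64(0.0412), array([0.6305, 0.1051]))
 stand (array([ 593.7, -211.6]), array([95.2, 46.2]), 14.4, 446, np.float64(0.0334), array([ 0.5932, -0.2099]))
 pin/key [(array([ 569. , -217.1]), array([26.7,  8.1]), 17.1, 46, np.float64(0.0694), array([ 0.5681, -0.2166])), (array([ 617.2, -204.7]), array([16.7, 15.2]), 81.8, 42, np.float64(0.0666), array([ 0.6164, -0.2044]))]
 tab (array([ 392.1, -312.2]), array([27.1, 12.7]), 67.1, 60, np.float64(0.0457), array([ 0.392, -0.311])) tabtop 0.05456758096072911
 holder [[0.44339999556541443, -0.3698999881744385], [0.3709000051021576, -0.3359000086784363], [0.3968000113964081, -0.2808000147342682], [0.4693000018596649, -0.3147999942302704]] [ 0.4201 -0.3254] [0.0609 0.0801]
```

View pics/ortho.png

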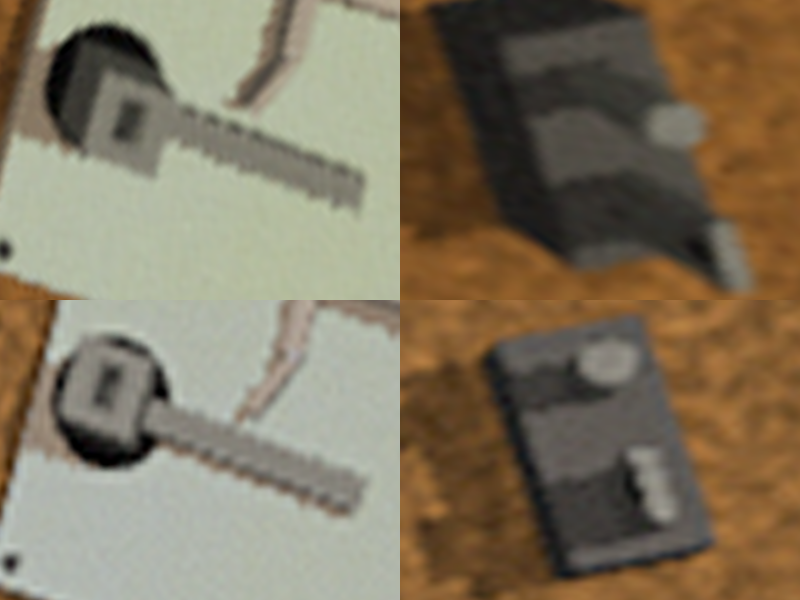

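The checks agree: deck 220x214.6 mm, holder 80x61 mm, stand 95x46 mm, key bow about 27x8 mm. The slot yaw is about -0.335 (lock about 0.04) and the key yaw about 0.253.

```bash
cat >> h.py <<'E'
def go(x,y,z,yaw):
    s=robot.state(); p=s['tcp_pos']; a=s['ee_rot'][2]; d=(np.array([x,y,z])-p)*1000
    c,si=np.cos(a),np.sin(a)
    print('t',round(float(s['time']),2),'pos',p.round(4),'rpy',s['ee_rot'].round(3),'F',s['force'].round(1),'w',round(float(s['width'])*1000,1),'gf',round(float(s['grasp_force']),1))
    print('delta tool mm',np.round([c*d[0]+si*d[1],si*d[0]-c*d[1],-d[2]],1),'turn',round(float(-((yaw-a+np.pi)%(2*np.pi)-np.pi)),3))
E
python3 -c "
from h import *
go(.5688,-.2173,.14,3.395)"
```

```text
t 0.1 pos [0.146 0.53  0.205] rpy [-3.141 -0.     2.873] F [-1.  -0.5 -0.1] w 94.0 gf 0.0
delta tool mm [-606.1 -608.2   65. ] turn -0.522
```

Emit:
carry_out(
  hand=[40,40,40,40,40,40,40,40,40,40,40,40,40,40,40,40,40,40,40,40],
  delta_pos=[
    [-35.7,-35.8,3.8],
    [-35.7,-35.8,3.8],
    [-35.7,-35.8,3.8],
    [-35.7,-35.8,3.8],
    [-35.7,-35.8,3.8],
    [-35.7,-35.8,3.8],
    [-35.7,-35.8,3.8],
    [-35.7,-35.8,3.8],
    [-35.7,-35.8,3.8],
    [-35.7,-35.8,3.8],
    [-35.7,-35.8,3.8],
    [-35.7,-35.8,3.8],
    [-35.7,-35.8,3.8],
    [-35.7,-35.8,3.8],
    [-35.7,-35.8,3.8],
    [-35.7,-35.8,3.8],
    [-35,-35.5,3.8],
    [0,0,0],
    [0,0,0],
    [0,0,0],
  ],
  yaw=[0,0,0,0,0,0,0,0,0,0,0,0,0,0,0,0,0,-0.174,-0.174,-0.174],
  grip_force=20,
)

```text
time: 2.6
tcp_pos: [0.5688, -0.2172, 0.1403]
ee_rot: [3.141, -0.001, -2.883]
force: [0.4, 0.6, -0.2]
width: 0.04
grasp_force: 0.0
```

```bash
python3 -c "
from h import *
go(.5688,-.2173,.042,3.395)"
```

```text
t 2.6 pos [ 0.5688 -0.2172  0.1403] rpy [ 3.141e+00 -1.000e-03 -2.883e+00] F [ 0.4  0.6 -0.2] w 40.0 gf 0.0
delta tool mm [-0.  -0.1 98.3] turn 0.005
```

Emit:
carry_out(
  hand=[40,40,40,40,40,40,0,0,0,0,0,0,0,0],
  delta_pos=[
    [0,0,25],
    [0,0,25],
    [0,0,20],
    [0,0,15],
    [0,0,13.3],
    [0,0,0],
    [0,0,0],
    [0,0,0],
    [0,0,0],
    [0,0,0],
    [0,0,0],
    [0,0,0],
    [0,0,0],
    [0,0,0],
  ],
  yaw=[0,0,0,0,0,0,0,0,0,0,0,0,0,0],
  grip_force=20,
)

```text
time: 4.35
tcp_pos: [0.5692, -0.2179, 0.0428]
ee_rot: [-3.14, 0.001, -2.889]
force: [1.6, -5.2, -1.1]
width: 0.008
grasp_force: 20.0
```

Emit:
carry_out(
  hand=[0,0,0,0,0,0,0,0],
  delta_pos=[
    [0,0,-5],
    [0,0,-10],
    [0,0,-15],
    [0,0,-20],
    [0,0,-20],
    [0,0,-20],
    [0,0,-10],
    [0,0,0],
  ],
  yaw=[0,0,0,0,0,0,0,0],
  grip_force=35,
)

```text
time: 5.35
tcp_pos: [0.5691, -0.2172, 0.143]
ee_rot: [-3.141, 0.001, -2.888]
force: [-0.3, 0.4, -0.4]
width: 0.0078
grasp_force: 35.0
```

```bash
python3 - <<'E'
from h import *
go(.6302,.1045,.14,-.335+np.pi)
for n in('top','scene'):
    s=snap(n); t=robot.state()['tcp_pos']
    c=s['camera_from_world']@np.r_[t,1]; u=s['fx']*c[0]/c[2]+s['cx']; v=s['fy']*c[1]/c[2]+s['cy']; print(n,u,v)
    u,v=int(u),int(v); cr=s['color'][max(v-40,0):v+40,max(u-50,0):u+50,::-1]
    cv2.imwrite(f'/tmp/{n}.png',cv2.resize(cr,(400,320),interpolation=2))
cv2.imwrite('pics/held.png',np.hstack([cv2.imread('/tmp/top.png'),cv2.imread('/tmp/scene.png')]))
E
```

```text
t 5.35 pos [ 0.5691 -0.2172  0.143 ] rpy [-3.141e+00  1.000e-03 -2.888e+00] F [-0.3  0.4 -0.4] w 7.8 gf 35.0
delta tool mm [-139.8  296.1    3. ] turn 0.588
top 339.09609413566153 174.7753675702749
scene 199.33252035781555 132.77144780815667
```

View pics/held.png

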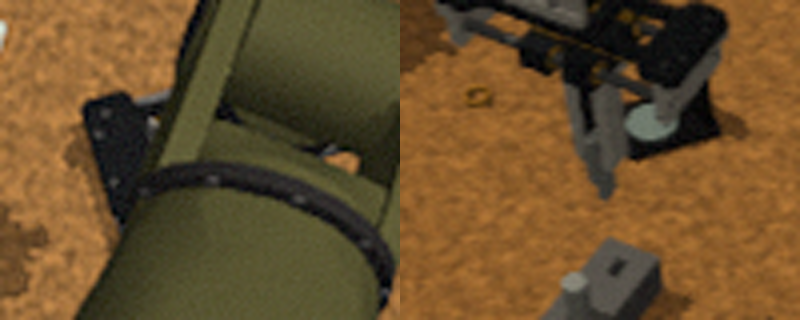

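The key is held between the fingers with its tip down (right picture, tip at about (605,190)), and its stand slot at (618,268) is empty. Next I move over the lock.

Emit:
carry_out(
  hand=[0,0,0,0,0,0,0,0,0,0,0,0,0,0],
  delta_pos=[
    [-14,29.6,0],
    [-14,29.6,0],
    [-14,29.6,0],
    [-14,29.6,0],
    [-14,29.6,0],
    [-14,29.6,0],
    [-14,29.6,0],
    [-14,29.6,0],
    [-14,29.6,0],
    [-13.7,29.5,0],
    [0,0,10],
    [0,0,10],
    [0,0,0],
    [0,0,0],
  ],
  yaw=[0,0,0,0,0,0,0,0,0,0,0.147,0.147,0.147,0.147],
)

```text
time: 7.2
tcp_pos: [0.6296, 0.1043, 0.1213]
ee_rot: [-3.141, -0.002, 2.802]
force: [-0.6, -0.5, -0.7]
width: 0.0078
grasp_force: 35.0
```

```bash
python3 - <<'E'
from h import *
go(.630,.1043,.080,-.335+np.pi)
s=snap('scene'); t=robot.state()['tcp_pos']
c=s['camera_from_world']@np.r_[t[:2],.06,1]; u=s['fx']*c[0]/c[2]+s['cx']; v=s['fy']*c[1]/c[2]+s['cy']
def pj(x,y,z):
    c=s['camera_from_world']@np.array([x,y,z,1]); return np.round([s['fx']*c[0]/c[2]+s['cx'],s['fy']*c[1]/c[2]+s['cy']],1)
u,v=int(u),int(v); cr=s['color'][v-30:v+30,u-40:u+40,::-1]
tip=(pj(*t[:2],t[2]-.0328)-[u-40,v-30])*10; sl=(pj(.630,.1043,.042)-[u-40,v-30])*10
im=cv2.resize(cr,(800,600),interpolation=2)
cv2.drawMarker(im,tip.astype(int).tolist(),(0,0,255),0,14,1);cv2.drawMarker(im,sl.astype(int).tolist(),(255,0,0),0,14,1)
cv2.imwrite('pics/over.png',im); print(tip,sl)
E
```

```text
t 7.2 pos [0.6296 0.1043 0.1213] rpy [-3.141e+00 -2.000e-03  2.802e+00] F [-0.6 -0.5 -0.7] w 7.8 gf 35.0
delta tool mm [-0.4  0.2 41.3] turn -0.005
[409. 240.] [404. 339.]
```

View pics/over.png

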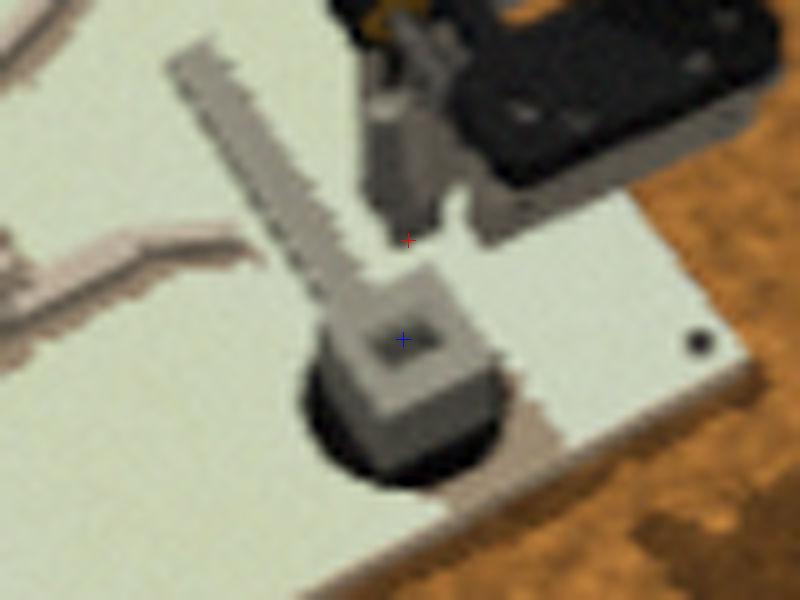

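The slot's middle (405,340) matches the marked estimate (404,339), and the blade tip (about (412,240)) is as predicted. Descending into the slot.

Emit:
carry_out(
  hand=[0,0,0,0,0,0,0,0,0,0],
  delta_pos=[
    [-0.4,0.2,20],
    [0,0,15],
    [0,0,5],
    [0,0,3],
    [0,0,3],
    [0,0,3],
    [0,0,3],
    [0,0,3],
    [0,0,0],
    [0,0,0],
  ],
  yaw=[0,0,0,0,0,0,0,0,0,0],
)

```text
time: 8.5
tcp_pos: [0.6306, 0.1043, 0.0677]
ee_rot: [3.141, 0.0, 2.807]
force: [-0.2, 0.1, -0.6]
width: 0.0078
grasp_force: 35.0
```

Emit:
carry_out(
  hand=[0,0,0,0,0,0,0],
  delta_pos=[
    [0,0,4],
    [0,0,4],
    [0,0,4],
    [0,0,3],
    [0,0,1],
    [0,0,0.5],
    [0,0,0],
  ],
  yaw=[0,0,0,0,0,0,0],
)

```text
time: 9.38
tcp_pos: [0.6306, 0.1043, 0.0511]
ee_rot: [3.142, 0.0, 2.807]
force: [0.4, -0.4, -1.2]
width: 0.0079
grasp_force: 35.0
```

Emit:
carry_out(
  hand=[0,0,0,0,0,0,0,0,0,0,0,0,0,0],
  delta_pos=[
    [0,0,0],
    [0,0,0],
    [0,0,0],
    [0,0,0],
    [0,0,0],
    [0,0,0],
    [0,0,0],
    [0,0,0],
    [0,0,0],
    [0,0,0],
    [0,0,0],
    [0,0,0],
    [0,0,0],
    [0,0,0],
  ],
  yaw=[0.1,0.1,0.1,0.1,0.1,0.1,0.1,0.1,0.1,0.1,0.1,0.1,0.08,0],
)

```text
time: 11.12
tcp_pos: [0.6314, 0.1047, 0.0513]
ee_rot: [3.139, -0.001, 1.526]
force: [6.0, 2.8, -4.4]
width: 0.0078
grasp_force: 35.0
```

```bash
python3 - <<'E'
from h import *
go(.630,.1043,.080,1.5); print(robot.state()['wrist_torque'].round(2))
s=snap('scene'); im=rect(s,.0175,.45,.7,.0,.2,.0005)
cv2.imwrite('pics/turned.png',cv2.resize(im[::-1,::-1,::-1],(640,800))[200:,:])
E
```

```text
t 11.12 pos [0.6314 0.1047 0.0513] rpy [ 3.139e+00 -1.000e-03  1.526e+00] F [ 6.   2.8 -4.4] w 7.8 gf 35.0
delta tool mm [ -0.5  -1.4 -28.7] turn 0.026
[ 0.54 -1.24  0.02]
```

View pics/turned.png

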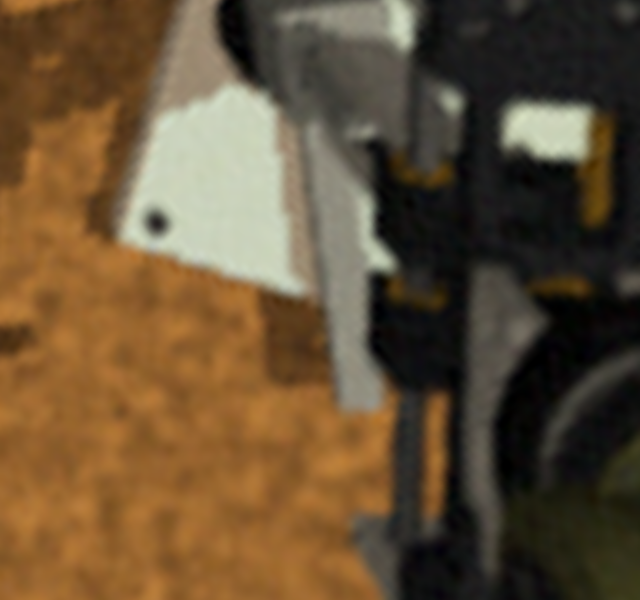

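The bar's left edge runs from (320,130) to (345,410), which puts the lock at about 1.19 rad, clear of the channel. Releasing the key and lifting off.

Emit:
carry_out(
  hand=[30,30,30,40,40,40,40,40,40,40],
  delta_pos=[
    [0,0,0],
    [0,0,0],
    [0,0,0],
    [0,0,-5],
    [0,0,-20],
    [0,0,-25],
    [0,0,-25],
    [0,0,-20],
    [0,0,0],
    [0,0,0],
  ],
  yaw=[0,0,0,0,0,0,0,0,0,0],
)

```text
time: 12.42
tcp_pos: [0.6302, 0.1043, 0.1457]
ee_rot: [-3.141, 0.0, 1.527]
force: [-0.3, 0.7, -0.4]
width: 0.04
grasp_force: 0.0
```

```bash
python3 -c "
from h import *
go(.3920,-.3118,.15,1.132)"
```

```text
t 12.43 pos [0.6302 0.1043 0.1457] rpy [-3.141  0.     1.527] F [-0.3  0.7 -0.4] w 40.0 gf 0.0
delta tool mm [-426.2 -219.7   -4.3] turn 0.395
```

Emit:
carry_out(
  hand=[40,40,40,40,40,40,40,40,40,40,40,40,40,40,40],
  delta_pos=[
    [-38.7,-20,0],
    [-38.7,-20,0],
    [-38.7,-20,0],
    [-38.7,-20,0],
    [-38.7,-20,0],
    [-38.7,-20,0],
    [-38.7,-20,0],
    [-38.7,-20,0],
    [-38.7,-20,0],
    [-38.7,-20,0],
    [-39.2,-19.7,0],
    [0,0,0],
    [0,0,0],
    [0,0,0],
    [0,0,0],
  ],
  yaw=[0,0,0,0,0,0,0,0,0,0,0,0.13,0.13,0.135,0],
)

```text
time: 14.3
tcp_pos: [0.392, -0.3116, 0.1454]
ee_rot: [-3.14, -0.0, 1.133]
force: [0.3, 0.4, 0.9]
width: 0.04
grasp_force: 0.0
```

```bash
python3 - <<'E'
from h import *
go(.3915,-.3118,.018,1.132)
s=snap('top'); im=rect(s,.0175,.45,.75,-.13,.2,.0005)[::-1,::-1,::-1]
s2=snap('scene'); im2=rect(s2,.006,.36,.48,-.4,-.27,.0005)[::-1,::-1,::-1]
cv2.imwrite('pics/rel.png',np.hstack([cv2.resize(im,(440,400)),cv2.resize(im2,(360,400))]))
E
```

```text
t 14.3 pos [ 0.392  -0.3116  0.1454] rpy [-3.14  -0.     1.133] F [0.3 0.4 0.9] w 40.0 gf 0.0
delta tool mm [ -0.4  -0.4 127.4] turn 0.001
```

View pics/rel.png

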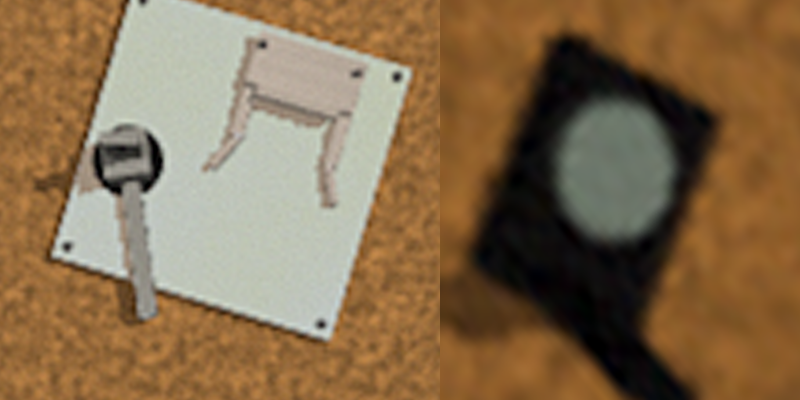

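The key stays in the hub at (127,158), the bar ends at (147,315) and is clear, and the holder is untouched. Grasping the tab.

Emit:
carry_out(
  hand=[40,40,40,40,40,40,40,0,0,0,0,0,0,0,0],
  delta_pos=[
    [-0.4,-0.4,30],
    [0,0,30],
    [0,0,25],
    [0,0,20],
    [0,0,15],
    [0,0,7.4],
    [0,0,0],
    [0,0,0],
    [0,0,0],
    [0,0,0],
    [0,0,0],
    [0,0,0],
    [0,0,0],
    [0,0,0],
    [0,0,0],
  ],
  yaw=[0,0,0,0,0,0,0,0,0,0,0,0,0,0,0],
  grip_force=25,
)

```text
time: 16.27
tcp_pos: [0.3919, -0.3122, 0.019]
ee_rot: [3.141, 0.0, 1.132]
force: [0.5, 0.1, 6.4]
width: 0.0121
grasp_force: 25.0
```

Emit:
carry_out(
  hand=[0,0,0,0,0,0,0],
  delta_pos=[
    [0,0,0],
    [0,0,-5],
    [0,0,-15],
    [0,0,-20],
    [0,0,-20],
    [0,0,-20],
    [0,0,0],
  ],
  yaw=[0,0,0,0,0,0,0],
  grip_force=40,
)

```text
time: 17.15
tcp_pos: [0.3923, -0.3125, 0.1004]
ee_rot: [3.139, 0.001, 1.132]
force: [-0.4, 0.7, -0.5]
width: 0.0118
grasp_force: 40.0
```

```bash
python3 - <<'E'
from h import *
a=-0.2945;ex=np.array([np.cos(a),np.sin(a)]);ey=np.array([-ex[1],ex[0]])
O=np.array([.6293,.0255])+.0225*ex-.035*ey
T=O+(-.060-.032)*ex; print(T)   # holder origin at dock x=-60
go(*T,.11,a+np.pi/2)
s=snap('scene'); w=cloud(s); t=robot.state()['tcp_pos']
# plate points: dark, below grip
q=w.reshape(-1,3); C=s['color'].reshape(-1,3).astype(int)
z0=t[2]-.018
k=(np.abs(q[:,2]-z0-.006)<.012)&(np.hypot(q[:,0]-t[0]-.03,q[:,1]-t[1]+.014)<.06)
q=q[k]; print(len(q))
if len(q)>30:
    A=np.c_[q[:,:2]-t[:2],np.ones(len(q))]; print(np.linalg.lstsq(A,q[:,2]-z0,rcond=None)[0].round(3))
    print(cv2.minAreaRect(q[:,:2].astype(np.float32)*1000))
E
```

```text
[0.55263301 0.01218001]
t 17.15 pos [ 0.3923 -0.3125  0.1004] rpy [3.139e+00 1.000e-03 1.132e+00] F [-0.4  0.7 -0.5] w 11.8 gf 40.0
delta tool mm [362.    7.2  -9.6] turn -0.144
343
[-0.008 -0.007  0.008]
((418.7628173828125, -324.8409423828125), (63.0424919128418, 81.6439437866211), 64.26094055175781)
```

Emit:
carry_out(
  hand=[0,0,0,0,0,0,0,0,0,0,0,0],
  delta_pos=[
    [30,0.7,-3],
    [40,0.8,-3],
    [40,0.8,-3.6],
    [40,0.8,0],
    [40,0.8,0],
    [40,0.8,0],
    [40,0.8,0],
    [40,0.8,0],
    [30,0.5,0],
    [22,0.4,0],
    [0,0,0],
    [0,0,0],
  ],
  yaw=[0,0,0,0,0,0,0,0,0,-0.07,-0.074,0],
)

```text
time: 18.7
tcp_pos: [0.5519, 0.0126, 0.1077]
ee_rot: [-3.141, 0.0, 1.278]
force: [0.1, 0.0, -0.9]
width: 0.0118
grasp_force: 40.0
```

```bash
python3 - <<'E'
from h import *
go(.5526,.0122,.0325,-.2945+np.pi/2)
s=snap('scene'); im=rect(s,.018,.5,.72,-.1,.1,.0005)[::-1,::-1,::-1]
cv2.imwrite('pics/pre.png',cv2.resize(im,(540,594)))
E
```

```text
t 18.7 pos [0.5519 0.0126 0.1077] rpy [-3.141  0.     1.278] F [ 0.1  0.  -0.9] w 11.8 gf 40.0
delta tool mm [-0.2  0.8 75.2] turn 0.001
```

View pics/pre.png

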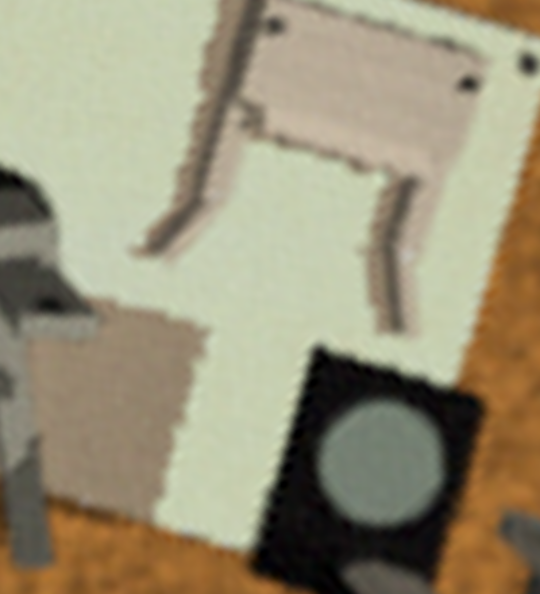

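The holder (plate centred at (370,465), displaced by parallax because it is still high) is parallel to the channel, which lies at (290,240). Lowering it to the deck.

Emit:
carry_out(
  hand=[0,0,0,0,0,0,0,0],
  delta_pos=[
    [0,0.8,25],
    [0,0,25],
    [0,0,15],
    [0,0,6],
    [0,0,3],
    [0,0,1.5],
    [0,0,0],
    [0,0,0],
  ],
  yaw=[0,0,0,0,0,0,0,0],
)

```text
time: 19.75
tcp_pos: [0.553, 0.0124, 0.0331]
ee_rot: [3.141, -0.0, 1.276]
force: [0.5, -0.5, -1.6]
width: 0.0119
grasp_force: 40.0
```

```bash
python3 - <<'E'
from h import *
go(.5526,.0122,.0315,-.2945+np.pi/2)
s=snap('scene'); im=rect(s,.018,.5,.72,-.1,.1,.0005)[::-1,::-1,::-1]
cv2.imwrite('pics/deck.png',cv2.resize(im,(540,594)))
E
```

```text
t 19.75 pos [0.553  0.0124 0.0331] rpy [ 3.141 -0.     1.276] F [ 0.5 -0.5 -1.6] w 11.9 gf 40.0
delta tool mm [-0.3 -0.4  1.6] turn -0.001
```

View pics/deck.png

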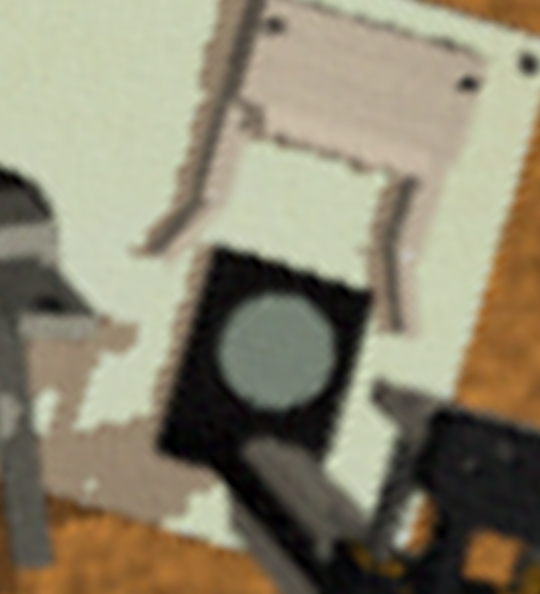

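The holder lies between the wings, straight with the channel (front edge from (205,250) to (370,292)). Lowering 1.3 mm more and pushing in.

Emit:
carry_out(
  hand=[0,0,0,0,0,0,0,0,0,0,0,0,0],
  delta_pos=[
    [-0.2,0,1.3],
    [0,5,0],
    [0,5,0],
    [0,5,0],
    [0,5,0],
    [0,5,0],
    [0,5,0],
    [0,5,0],
    [0,5,0],
    [0,5,0],
    [0,5,0],
    [0,5,0],
    [0,0,0],
  ],
  yaw=[0,0,0,0,0,0,0,0,0,0,0,0,0],
)

```text
time: 21.42
tcp_pos: [0.6057, -0.0039, 0.0314]
ee_rot: [3.142, -0.0, 1.276]
force: [0.8, 0.0, -1.0]
width: 0.0116
grasp_force: 40.0
```

```bash
python3 -c "
from h import *
a=-.2945
go(.5526+.08*np.cos(a),.0122+.08*np.sin(a),.0315,a+np.pi/2)"
```

```text
t 21.43 pos [ 0.6057 -0.0039  0.0314] rpy [ 3.142 -0.     1.276] F [ 0.8  0.  -1. ] w 11.6 gf 40.0
delta tool mm [ 0.  24.5 -0.1] turn -0.001
```

Emit:
carry_out(
  hand=[0,0,0,0,0,0,0,0,0,0],
  delta_pos=[
    [0,3,0],
    [0,3,0],
    [0,3,0],
    [0,3,0],
    [0,3,0],
    [0,3,0],
    [0,2,0],
    [0,2,0],
    [0,0,0],
    [0,0,0],
  ],
  yaw=[0,0,0,0,0,0,0,0,0,0],
)

```text
time: 22.68
tcp_pos: [0.6263, -0.0102, 0.0314]
ee_rot: [-3.141, 0.0, 1.276]
force: [-4.6, 0.6, 1.9]
width: 0.0124
grasp_force: 40.0
```

```bash
python3 -c "
from h import *
a=-.2945
go(.5526+.08*np.cos(a),.0122+.08*np.sin(a),.0315,a+np.pi/2)"
```

```text
t 22.68 pos [ 0.6263 -0.0102  0.0314] rpy [-3.141  0.     1.276] F [-4.6  0.6  1.9] w 12.4 gf 40.0
delta tool mm [ 0.   3.  -0.1] turn -0.0
```

Spring force has appeared (4.7 N). Pushing on to the stop.

Emit:
carry_out(
  hand=[0,0,0,0,0,0],
  delta_pos=[
    [0,1.5,0],
    [0,1.5,0],
    [0,1,0],
    [0,1,0],
    [0,0,0],
    [0,0,0],
  ],
  yaw=[0,0,0,0,0,0],
)

```text
time: 23.42
tcp_pos: [0.6308, -0.0115, 0.0314]
ee_rot: [-3.14, 0.0, 1.276]
force: [-7.9, 1.3, 3.0]
width: 0.0116
grasp_force: 40.0
```

```bash
python3 -c "
from h import *
a=-.2945
go(.5526+.08*np.cos(a),.0122+.08*np.sin(a),.0315,a+np.pi/2)"
```

```text
t 23.43 pos [ 0.6308 -0.0115  0.0314] rpy [-3.14   0.     1.276] F [-7.9  1.3  3. ] w 11.6 gf 40.0
delta tool mm [-0.  -1.7 -0.1] turn -0.0
```

Emit:
carry_out(
  hand=[0,0,0,0,0],
  delta_pos=[
    [0,1,0],
    [0,1,0],
    [0,0,0],
    [0,0,0],
    [0,0,0],
  ],
  yaw=[0,0,0,0,0],
)

```text
time: 24.05
tcp_pos: [0.6309, -0.0114, 0.0314]
ee_rot: [-3.136, 0.001, 1.276]
force: [-24.0, 5.5, 14.2]
width: 0.0118
grasp_force: 40.0
```

```bash
python3 - <<'E'
from h import *
a=-.2945
go(.5526+.08*np.cos(a),.0122+.08*np.sin(a),.0315,a+np.pi/2)
s=snap('scene'); im=rect(s,.018,.5,.72,-.1,.14,.0005)[::-1,::-1,::-1]
cv2.imwrite('pics/home.png',cv2.resize(im,(640,587)))
E
```

```text
t 24.05 pos [ 0.6309 -0.0114  0.0314] rpy [-3.136e+00  1.000e-03  1.276e+00] F [-24.    5.5  14.2] w 11.8 gf 40.0
delta tool mm [-0.1 -1.8 -0.1] turn -0.0
```

View pics/home.png

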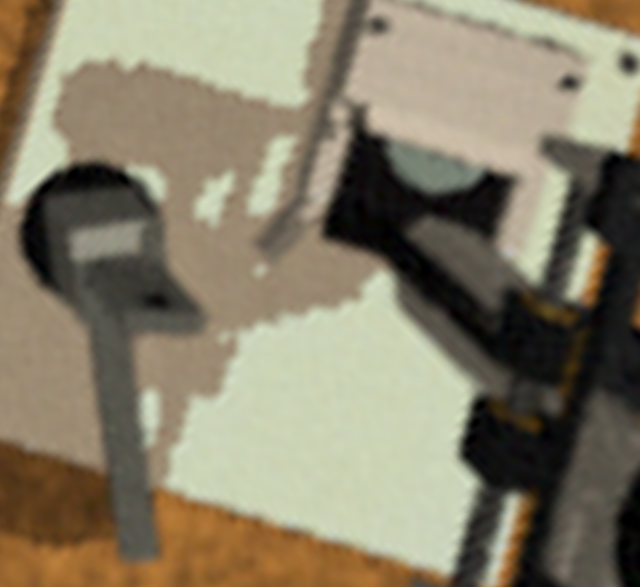

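The holder is under the lip, with half of its glass covered at (440,165). It is on the hard stop: the force rose to 24 N with no further motion. The key (105,240) is in the lock and the bar is clear. I'll ease the push slightly and hand in.

Emit:
carry_out(
  hand=[0,0,0,0],
  delta_pos=[
    [0,-1,0],
    [0,0,0],
    [0,0,0],
    [0,0,0],
  ],
  yaw=[0,0,0,0],
)

```text
time: 24.6
tcp_pos: [0.6308, -0.0114, 0.0313]
ee_rot: [-3.138, 0.0, 1.276]
force: [-15.5, 4.8, 6.9]
width: 0.0117
grasp_force: 40.0
```

```bash
python3 -c "
from h import *
go(.6292,-.011,.0315,1.276); s=robot.state()
if s['force'][0]<-7: print(robot.sign_off())"
```

```text
t 24.6 pos [ 0.6308 -0.0114  0.0313] rpy [-3.138  0.     1.276] F [-15.5   4.8   6.9] w 11.7 gf 40.0
delta tool mm [-0.1 -1.7 -0.2] turn 0.0
the job is handed in; nothing more can be done
None
```

I handed the job in at 24.6 s, with no verdict returned: the key is fully in the lock and turned to about 1.19 rad with the bar clear, and the holder is held against the end stop with about 16 N.

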